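# Clip two surgical handpieces into their cassette and close the bar

## Robot

A 6-joint arm with a two-finger parallel gripper is mounted at the origin on the work surface. World frame = base frame: x ahead of the robot, y to its left, z up, the work surface at z = 0. Lengths are in m, angles in rad, forces in N, time in s.
With the tool pointing down it reaches from about 0.35 to 0.85 m from the base axis. Payload 8.1 kg.
Tool frame: the origin (TCP) lies at the very end of the fingers, on their centre line; the grasp point (between the pads) lies 19 mm behind it (robot.grip_depth is the distance from the TCP to the grasp point, in m); z points along the fingers, y is the line along which they close (so a half turn about z gives the same grasp; the last joint's range is limited). The gripper opens to 93 mm and grips with 3 to 60 N. Pads are 15 mm wide; open, the fingers measure 128 mm over their backs; the gripper's body (75 mm by 188 mm) begins 65 mm behind the grasp point.
Start: joints at [-1.378, 0.13, 1.488, -0, 1.523, -0.085], TCP at [0.165, -0.577, 0.219] pointing down, gripper open.
Joint ranges: [-2.96, 2.96], [-0.89, 2.26], [0.02, 2.5], [-1.34, 4.48], [0, 2.73], [-2.66, 2.66]. Speed limits (rad/s): [2.39, 2.39, 2.79, 3.14, 3.14, 3.14].

## Interface

Orientations are given as a rotation vector (axis times angle).
In Python, from plant import robot gives the robot as it stands. The module is installed in compiled form; this text tells all that it offers.
- The arm moves only by the shell command python3 -m jog 'ROWS' [FORCE]. ROWS is JSON, a list that holds one entry, the list of rows, each a list of 7 numbers: the turn, a rotation vector about the tool's x, y, z in degrees, then the shift along the tool's x, y, z in cm, then the finger opening in cm, from 0 to 9.3. A call has 1 to 5 rows; each row shifts and turns the commanded pose from where the row before left it, along the tool's axes as they then stand; what a row does not reach is not made up. A row lasts 1/12 s, in which the tool goes at most 41.7 mm and 7.16 degrees, less where a joint would pass 70% of its speed; a pose out of reach is approached as far as the arm can. A call is refused whole if a number of a shift passes 4.17 or a number of a turn 7.16, either way. A call with a gripper value outside its range is refused whole. The fingers move at their own pace and stop on an object; FORCE is the grip in N (left out, the last holds). Time passes only in rows, so rows that do not move let the fingers close. It gives the time, the measured TCP pose, the force and the opening at its end, in the units of the state.
- robot.read_state(): the state, without advancing time (a new reading comes with each control period).
- robot.read_camera(name): name is "side" or "top" or "wrist"; returns a dict with "img" (384x512x3 uint8, red, green, blue), "fx", "fy", "cx", "cy" (pixels), "extrinsics" (4x4, takes a point from camera to world coordinates). Camera axes: x right, y up, looking along -z (the intrinsics and any distortion apply to the point x, -y, -z); pixel columns grow to the right and rows downward; lengths in m; the calibration is good to about 2 mm. A picture is of the moment at which its call begins. There is no depth.
- robot.close_job(): hands the job in, once; it reports no verdict.
Trained networks look in a picture, given as the dict that the camera call returned (one of the last four; its "shot" number tells which), for a name from the list of things; names that differ only in an ending like _2 or _b are one class to them, and where a whole thing is asked for, a point or a joint stands for the part that bears it (a point fixed in the world has none). Each returns a list of dicts, best first, with "confidence" (0 to 1); they miss things now and then, are a little off and sometimes report something else, mostly with a low value. They report only what shows in the picture. A call takes as long as a camera call.
- robot.masks_of(picture, label): "pixels" (384x512 bool, what is visible of it) and "point" ([column, row] in pixels, amid what is visible of it).
- robot.pinpoint(picture, label): "point" ([column, row] in pixels: a listed point, or the origin of a listed thing).
The state is a dict: "t": time; "q": joint angles; "dq": joint speeds; "joint_torque": joint torques, N m; "tool_pos": TCP position; "orientation": TCP orientation; "force": force on the tool from outside, world axes, zero at the start; "wrist_torque": the same for the moment, N m; "opening": finger opening in m.
Only numpy, scipy, OpenCV 4.12 (cv2) and the standard library are available. Lean on these libraries where they do the work, as an engineer would, in place of code of your own. Each camera call takes 0.05 s, during which the arm holds its last target. There are 200 camera calls.

## Task

Pack the steel instrument cassette: press the drill handpiece down into the narrower empty pair of spring clips and the saw handpiece into the wider empty pair, each snapped fully home in both clips with its nose pointing the same way as the rasp already stored between them. Then fold the retaining bar over all three until it is fully down, and leave the rasp clipped in and the other things on the table where they are.

Things in the scene. Friction and masses are not known exactly. Their poses are not given: they have to be found in the camera images.
- drill: drill handpiece, 180 g, 166 mm long. Origin on its axis, mid-grip; x runs along it to the nose. Black square grip 54 mm long, 24 x 24 mm (lies on a flat, axis 12 mm up); each side of it a round steel neck 18 mm in diameter, from 27 to 53 mm off the origin, which the clips take; then a thin tapered nose with a burr, and a 22 mm rear collar. Starts nose away from the robot, within 35 degrees
- saw: saw handpiece, 260 g, 152 mm long. Origin on its axis, mid-grip; x runs along it to the nose. Black square grip 54 mm long, 30 x 30 mm (lies on a flat, axis 15 mm up); each side a round steel neck 24 mm in diameter, from 27 to 53 mm off the origin; its nose is a flat block 44 mm wide, 32 long, 16 thick; 28 mm rear collar. Starts nose away from the robot, within 35 degrees
- drill_nose (a point): point on the drill's axis at the front of its chuck, 83 mm ahead of the drill's origin (rear end 71 mm behind it)
- saw_nose (a point): middle of the front face of the saw's nose block, 85 mm ahead of the saw's origin (rear end 67 mm behind it)
- cassette: fixed steel tray 225 (x) by 250 (y) mm, 6 mm floor, 16 mm rim. Origin: centre of its underside, on the table; x points away from the robot to the bar's hinge, turned at most 0.2 rad. Three lanes along x at y = -75, 0 and 75 mm: the rasp lies in the middle one; the two empty clip pairs stand in the outer ones, either way round
- drill_clips: narrower empty pair of grey spring clips, on a 6 mm thick base 110 x 40 mm. Origin: centre of the base's underside, on the tray floor; axes as the cassette's. Clips at x = -40 and 40 mm, each 14 mm along x, open at the top, flared mouths; between them is room for fingers. Press the necks straight down between the sprung jaws (5 to 8 N for the pair) until they rest on the saddles
- saw_clips: wider empty pair of grey spring clips, on a 6 mm thick base 110 x 46 mm; otherwise like drill_clips (clips at x = -40 and 40 mm; 8 to 10 N for the pair; mouths to 64 mm above the table). In both pairs the jaws centre and hold the necks by themselves
- drill_seat (a point): where the drill's origin lies when fully home in its clips: 39 mm above drill_clips' origin, 45 mm above the table, the drill level and along the lane. Not snapped in, it would ride about 14 mm higher. The mouths of these clips reach 62 mm above the table
- saw_seat (a point): where the saw's origin lies when fully home in its clips: 39 mm above saw_clips' origin, 45 mm above the table, the saw level and along the lane. Not snapped in, it would ride about 18 mm higher
- rasp: rasp, shaped like the drill (24 mm square grip) with a short flat blade for a nose, already seated in the middle lane, nose towards the hinge. Origin on its axis at the middle. Must stay there
- bar (a joint): angle of the retaining bar (rad): 0 is fully down against its stop, grows as it opens; starts standing open at 1.45 to 1.8, swings over towards the robot and down, and stays wherever it is left (friction; 1 to 2 N on the cross bar moves it). A bail of 8 mm round steel: two side arms at y = -118 and 118 mm of the cassette and a straight cross bar between them
- bar_mid (a point): middle of the cross bar, on its axis, 86 mm from the hinge line. With the bar fully down it is 67 mm above the table, 18 mm from the cassette's centre towards the hinge, just over the three grips
- bar_hinge (a point): middle of the bar's hinge line, which is parallel to the cassette's y axis: 103 mm along x from the cassette's centre, 55 mm above the table
- gallipot: small steel bowl 84 mm across, 45 mm high, to the right of the cassette; bystander
- bone_model: white cup with a bone-coloured ball, 68 mm across, 72 mm high; beyond the handpieces; bystander
- carton: flat white carton 110 x 75 x 30 mm, beyond the handpieces; bystander
- mallet: mallet 220 mm long, to the right of the cassette; bystander
- saline: closed clear bottle 60 mm in diameter, 130 mm tall; near the robot on its left; bystander
- cap: white plastic cap 32 mm across, 28 mm high; near the robot, on its left; bystander

How it is judged:
On the way, in this order (a step that is already met when the one before it is completed fails the run):
1. both handpieces are snapped home in their own clips, noses towards the hinge, while the bar is still open (x of drill in the frame of drill_clips between -0.01 and 0.01 m and y of drill in the frame of drill_clips between -0.004 and 0.004 m and z of drill in the frame of drill_clips between 0.035 and 0.043 m and angle between the x axis of drill and the x axis of drill_clips, either way round below 0.1 rad and x of drill_nose in the frame of drill_clips above 0.05 m and x of saw in the frame of saw_clips between -0.01 and 0.01 m and y of saw in the frame of saw_clips between -0.004 and 0.004 m and z of saw in the frame of saw_clips between 0.035 and 0.043 m and angle between the x axis of saw and the x axis of saw_clips, either way round below 0.1 rad and x of saw_nose in the frame of saw_clips above 0.05 m and value of joint bar above 1 rad), for 0.2 s.
2. the retaining bar is folded fully down (value of joint bar below 0.08 rad), for 0.2 s.
At the end, for the whole second after the job is handed in: The drill rests in the narrower and the saw in the wider clip pair: origin within 10 mm along and 4 mm across the lane and within 4 mm of the seated height, axis within 0.1 rad of the lane, nose towards the hinge, at rest; the bar is down (below 0.08 rad) (x of drill in the frame of drill_clips between -0.01 and 0.01 m and y of drill in the frame of drill_clips between -0.004 and 0.004 m and z of drill in the frame of drill_clips between 0.035 and 0.043 m and angle between the x axis of drill and the x axis of drill_clips, either way round below 0.1 rad and x of drill_nose in the frame of drill_clips above 0.05 m and x of saw in the frame of saw_clips between -0.01 and 0.01 m and y of saw in the frame of saw_clips between -0.004 and 0.004 m and z of saw in the frame of saw_clips between 0.035 and 0.043 m and angle between the x axis of saw and the x axis of saw_clips, either way round below 0.1 rad and x of saw_nose in the frame of saw_clips above 0.05 m and value of joint bar below 0.08 rad and linear speed of each of drill, saw below 0.03 m/s); the robot touches nothing.
It fails at once if the stored rasp is shifted by more than 15 mm (distance of rasp from where it was at the start of the episode above 0.015 m).
It fails at once if another thing on the table is pushed more than 40 mm (distance of any of gallipot, bone_model, carton, mallet, saline, cap from where it was at the start of the episode above 0.04 m).
It also fails if it takes over 72 s, if anything falls off the work surface, if the arm or the gripper's body presses on something with over 40 N, if the wrist force passes 120 N, or if a joint passes its speed limit or range.

## Working session

There is one attempt and no reset: what is moved stays moved. The work goes in short steps, Python scripts to look and compute and a shell command to move; the robot and the scene stay as the last step left them, time stands still between calls to the robot, and variables do not carry over. Pictures are saved under pics/ and viewed, on a budget of 10 in all, crops included, one or two more only if the job needs it, and the job is handed in when it is done.

```bash
mkdir -p pics; cat > h.py <<'E'
import numpy as np,cv2
from plant import robot
from scipy.spatial.transform import Rotation as R
def ray(p,uv):
    E=np.array(p["extrinsics"]);d=np.array([(uv[0]-p["cx"])/p["fx"],-(uv[1]-p["cy"])/p["fy"],-1.])
    d=E[:3,:3]@d;return E[:3,3],d/np.linalg.norm(d)
def onz(p,uv,z):
    o,d=ray(p,uv);return o+d*(z-o[2])/d[2]
def tri(obs):
    A=np.zeros((3,3));b=np.zeros(3)
    for p,uv in obs:
        o,d=ray(p,uv);M=np.eye(3)-np.outer(d,d);A+=M;b+=M@o
    X=np.linalg.solve(A,b)
    return X,[round(1e3*np.linalg.norm(np.cross(X-ray(p,uv)[0],ray(p,uv)[1])),1) for p,uv in obs]
def proj(p,X):
    E=np.array(p["extrinsics"]);c=E[:3,:3].T@(np.array(X)-E[:3,3]);return [p["cx"]-p["fx"]*c[0]/c[2],p["cy"]+p["fy"]*c[1]/c[2]]
def save(p,n,s=1.5): cv2.imwrite("pics/"+n,cv2.resize(p["img"][:,:,::-1],None,fx=s,fy=s,interpolation=cv2.INTER_CUBIC))
def pp(p,l):
    r=robot.pinpoint(p,l);return (r[0]["point"],round(r[0]["confidence"],2)) if r else (None,0)
E
python3 - <<'E'
from h import *
np.set_printoptions(precision=4,suppress=True)
T=robot.read_camera("top");S=robot.read_camera("side")
save(T,"top0.png");save(S,"side0.png")
for p in(T,S):print(p.keys(),p["fx"],np.array(p["extrinsics"]))
for l in "drill saw drill_nose saw_nose cassette drill_clips saw_clips drill_seat saw_seat rasp bar_mid bar_hinge gallipot bone_model carton mallet saline cap".split():
    a,ca=pp(T,l);b,cb=pp(S,l)
    o=tri([(T,a),(S,b)]) if a is not None and b is not None else None
    print(l,np.round(a,1) if a is not None else a,ca,np.round(b,1) if b is not None else b,cb,o)
print(robot.read_state())
E
```

```text
dict_keys(['img', 'fx', 'fy', 'cx', 'cy', 'extrinsics', 'shot']) 464.7483101366315 [[-0.0022  0.9937 -0.1117  0.3801]
 [-0.9996 -0.0054 -0.0284 -0.0864]
 [-0.0288  0.1116  0.9933  1.3189]
 [ 0.      0.      0.      1.    ]]
dict_keys(['img', 'fx', 'fy', 'cx', 'cy', 'extrinsics', 'shot']) 419.21137854828953 [[ 0.9755  0.1242 -0.1815  0.2402]
 [-0.2197  0.5817 -0.7832 -1.1983]
 [ 0.0083  0.8039  0.5947  0.9019]
 [ 0.      0.      0.      1.    ]]
drill [190.4 209. ] 0.68 [248.3 303.3] 0.62 (array([ 0.5577,  0.3147, -1.0076]), [np.float64(1.9), np.float64(1.9)])
saw [134.2 198. ] 0.91 [240.3 148.6] 0.72 (array([0.5164, 0.2985, 0.0155]), [np.float64(3.7), np.float64(3.7)])
drill_nose [185.9 181.6] 0.75 [256.1 168.8] 0.49 (array([0.5581, 0.1551, 0.0013]), [np.float64(2.7), np.float64(2.7)])
saw_nose [121.1 173.9] 0.84 [256.9 142.5] 0.8 (array([0.5913, 0.3381, 0.0134]), [np.float64(8.8), np.float64(8.8)])
cassette [310.2 210.3] 0.84 [256.  229.4] 0.67 (array([ 0.4755, -0.1999,  0.0036]), [np.float64(0.9), np.float64(0.9)])
drill_clips [335.1 207.2] 0.87 [261.4 239.6] 0.77 (array([ 0.48  , 
[... 1083 characters left out ...]
155.5] 0.68 (array([ 0.3931, -0.3482,  0.4189]), [np.float64(129.9), np.float64(129.9)])
saline [138.  274.6] 0.57 None 0 None
cap [153.7 259.5] 0.45 [196.2 165.4] 0.5 (array([ 0.3337,  0.2464, -0.0104]), [np.float64(5.1), np.float64(5.1)])
{'t': 1.9, 'q': array([-1.3784,  0.1304,  1.4882,  0.    ,  1.523 , -0.0854]), 'dq': array([-0.0008, -0.0001, -0.0004,  0.001 ,  0.0004,  0.0017]), 'joint_torque': array([ -0.0008, -55.9743, -49.2046,   0.0768,   0.0228,  -0.    ]), 'tool_pos': array([ 0.1646, -0.577 ,  0.2186]), 'orientation': array([-3.1113, -0.435 , -0.    ]), 'force': array([-0.0161,  0.811 ,  0.3282]), 'wrist_torque': array([ 0.0467, -0.0164, -0.0138]), 'opening': 0.0931261824642343}
```

View images.

View pics/top0.png

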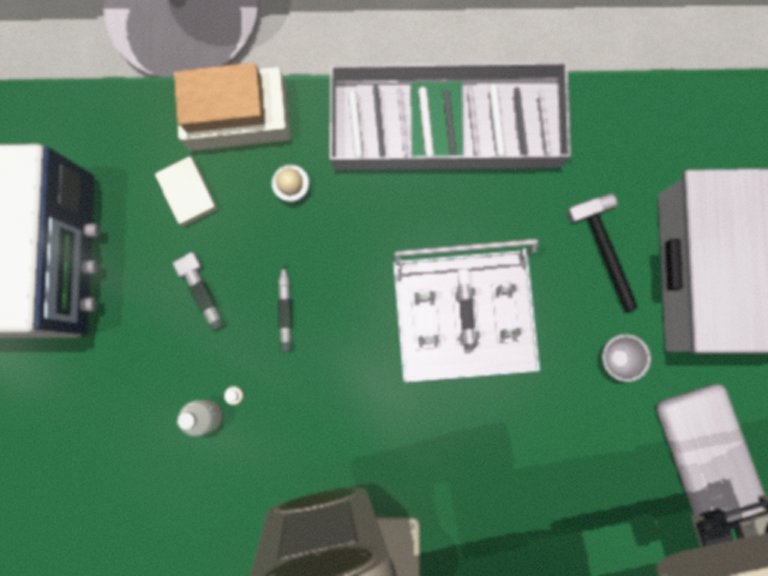

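View pics/side0.png

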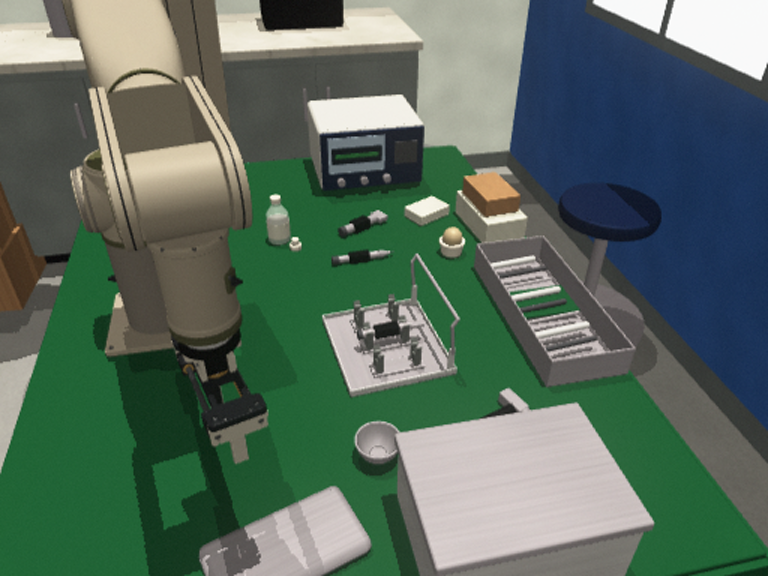

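```bash
cat >> h.py <<'E'
def tool():
    s=robot.read_state();return s,R.from_rotvec(s["orientation"]).as_matrix(),np.array(s["tool_pos"])
def plan(X,yaw):
    "world target TCP X, yaw (tool x heading, tool down) -> shift in tool axes cm, turn deg about tool axes"
    s,M,t=tool();Rt=np.array([[np.cos(yaw),np.sin(yaw),0],[np.sin(yaw),-np.cos(yaw),0],[0,0,-1]])
    print("tool",np.round(t,4),"F",np.round(s["force"],1),"open",round(s["opening"],4),"t",s["t"],"yaw",round(np.arctan2(M[1,0],M[0,0]),4),"tilt",np.round(M[:2,2],4))
    print("shift cm (now axes)",np.round(M.T@(np.array(X)-t)*100,2),"shift in target axes",np.round(Rt.T@(np.array(X)-t)*100,2),"turn deg",np.round(np.degrees(R.from_matrix(M.T@Rt).as_rotvec()),2))
E
python3 - <<'E'
from h import *
np.set_printoptions(precision=4,suppress=True)
W=robot.read_camera("wrist");s,M,t=tool();E=np.array(W["extrinsics"])
print(M,"cam in tool",M.T@(E[:3,3]-t),M.T@E[:3,:3],W["fx"])
T=robot.read_camera("top")
for n,z in(("drill",.012),("saw",.015)):
    a=onz(T,pp(T,n)[0],z);b=onz(T,pp(T,n+"_nose")[0],z);print(n,a,b,np.linalg.norm(b-a),np.arctan2(*(b-a)[[1,0]]))
plan([.42,-.2,.30],0.06)
E
```

```text
[[ 0.9617  0.2743  0.    ]
 [ 0.2743 -0.9617  0.    ]
 [ 0.     -0.     -1.    ]] cam in tool [ 0.0706 -0.001  -0.1669] [[-0.0015  0.9672  0.2539]
 [ 1.      0.0016 -0.0002]
 [-0.0006  0.2539 -0.9672]] 315.53410338844543
drill [0.4906 0.1438 0.012 ] [0.5656 0.152  0.012 ] 0.07545490321597065 0.10928173635008437
saw [0.5205 0.3028 0.015 ] [0.5933 0.3415 0.015 ] 0.08243155175866078 0.4885525421845896
tool [ 0.1646 -0.577   0.2186] F [-0.8  0.3  1.4] open 0.093 t 2.2 yaw 0.2778 tilt [-0.  0.]
shift cm (now axes) [ 34.9  -29.25  -8.14] shift in target axes [ 27.76 -36.1   -8.14] turn deg [-0.    0.   12.48]
```

```bash
python3 -m jog '[[[0,0,0,3,-2.5,-0.7,9.3],[0,0,0,3,-2.5,-0.7,9.3],[0,0,0,3,-2.5,-0.7,9.3],[0,0,0,3,-2.5,-0.7,9.3],[0,0,0,3,-2.5,-0.7,9.3]]]' && python3 -m jog '[[[0,0,0,3,-2.5,-0.7,9.3],[0,0,0,3,-2.5,-0.7,9.3],[0,0,0,3,-2.5,-0.7,9.3],[0,0,0,3,-2.5,-0.7,9.3],[0,0,0,3,-2.5,-0.7,9.3]]]' && python3 -m jog '[[[0,0,6.2,2.4,-2.1,-0.5,9.3],[0,0,6.2,2.4,-2.1,-0.5,9.3],[0,0,0,0,0,0,9.3],[0,0,0,0,0,0,9.3]]]'
cat > cas.py <<'E'
from h import *
np.set_printoptions(precision=4,suppress=True)
W=robot.read_camera("wrist")
def g(l):
    r=[x for x in robot.pinpoint(W,l)];return r[0]["point"] if r else None
for l,z in (("drill_seat",.045),("saw_seat",.045),("drill_clips",.006),("saw_clips",.006),("rasp",.045),("cassette",0),("bar_hinge",.055),("drill",.012),("drill_nose",.012)):
    a,c=pp(W,l);print(l,c,a is not None and (np.round(a,1),onz(W,a,z)[:2]))
import sys
if len(sys.argv)>1: save(W,sys.argv[1])
plan([.48,.14,.25],0.1)
E
python3 cas.py w1.png
```

```text
t: 2.62
tool_pos: [0.2751, -0.4141, 0.2539]
orientation: [3.111, 0.434, 0.0]
force: [1.0, 0.5, 0.1]
opening: 0.0929
t: 3.03
tool_pos: [0.3852, -0.2526, 0.2893]
orientation: [3.111, 0.434, 0.001]
force: [0.1, 0.2, 0.4]
opening: 0.0927
t: 3.37
tool_pos: [0.4228, -0.2017, 0.2991]
orientation: [3.139, 0.104, 0.001]
force: [-0.4, 0.1, 0.4]
opening: 0.0929
drill_seat 0.95 (array([319.6, 121.9]), array([ 0.4841, -0.2757]))
saw_seat 0.73 (array([204. , 120.1]), array([ 0.4767, -0.1255]))
drill_clips 0.97 (array([313.3, 119.2]), array([ 0.4864, -0.2738]))
saw_clips 0.86 (array([209. , 123.1]), array([ 0.4715, -0.1262]))
rasp 0.66 (array([263.4, 121.9]), array([ 0.4794, -0.2027]))
cassette 0.71 (array([260. , 121.4]), array([ 0.4783, -0.1985]))
bar_hinge 0.63 (array([259.1,  36.1]), array([ 0.5788, -0.1907]))
drill 0.78 (array([ 14.3, 100.2]), array([0.4853, 0.1416]))
drill_nose 0.72 (array([ 6.2, 35.4]), array([0.5671, 0.1415]))
tool [ 0.4216 -0.2033  0.2985] F [-0.2  0.   0.5] open 0.093 t 3.8667 yaw 0.0606 tilt [-0.0001  0.0001]
shift cm (now axes) [  7.9  -33.91   4.86] shift in target axes [  9.24 -33.57   4.85] turn deg [-0.    0.01 -2.26]
```

View pics/w1.png

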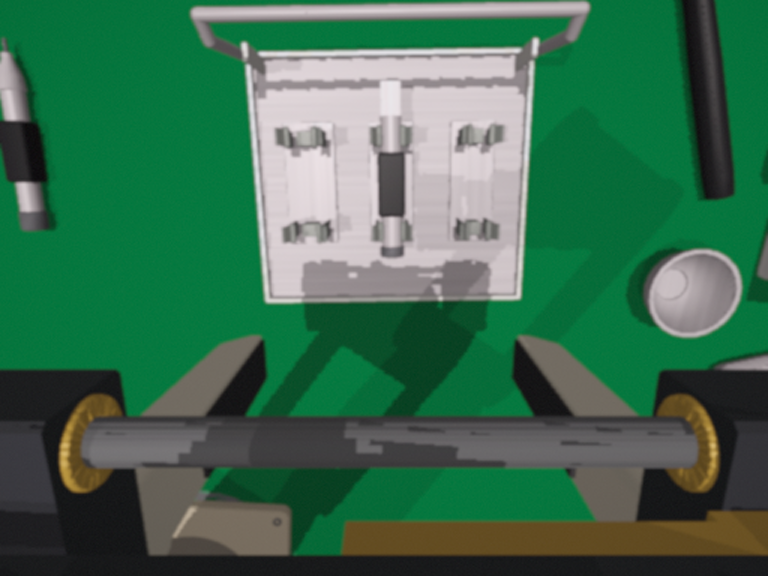

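```bash
python3 - <<'E'
from h import *
np.set_printoptions(precision=4,suppress=True)
W=robot.read_camera("wrist")
C=[onz(W,np.array(u)/1.5,.016)[:2] for u in((266,303),(521,300),(535,50),(247,54))]
print(np.array(C)); bl,br,tr,tl=C
print("centre",np.mean(C,0),"len",[np.linalg.norm(a-b) for a,b in((tl,bl),(tr,br),(bl,br),(tl,tr))])
f=lambda d:np.arctan2(d[1],d[0])
print("yaw",f(tl-bl),f(tr-br),f(bl-br)-np.pi/2,f(tl-tr)-np.pi/2)
for n,a,b in(("d",(482,135),(476,230)),("s",(302,137),(308,231))):
    A,B=[onz(W,np.array(u)/1.5,.055)[:2] for u in(a,b)];print(n,A,B,(A+B)/2,np.linalg.norm(A-B),f(A-B))
E
python3 -m jog '[[[0,0,-2.3,1,-4,0.6,6],[0,0,0,1,-4,0.6,6],[0,0,0,1,-4,0.6,6],[0,0,0,1,-4,0.6,6],[0,0,0,1,-4,0.6,6]]]' && python3 -m jog '[[[0,0,0,1,-4,0.6,6],[0,0,0,1,-4,0.6,6],[0,0,0,1,-4,0.6,6],[0,0,0,0.2,-1.6,0,6],[0,0,0,0,0,0,6]]]'
python3 - <<'E'
from h import *
np.set_printoptions(precision=4,suppress=True)
W=robot.read_camera("wrist");T=robot.read_camera("top")
print(R.from_rotvec(robot.read_state()["orientation"]).as_matrix()[:,0],robot.read_state()["tool_pos"])
for n,z in(("drill",.012),("saw",.015)):
    P=[]
    for l in(n,n+"_nose"):
        a,c=pp(W,l);b,c2=pp(T,l);print(l,c,c2,np.round(a,1),onz(W,a,z),onz(T,b,z),tri([(W,a),(T,b)]));P.append(onz(W,a,z))
    d=P[1]-P[0];print("yaw",np.arctan2(d[1],d[0]),np.linalg.norm(d))
    m=robot.masks_of(W,n)[0]["pixels"]
    v,u=np.nonzero(m);Q=np.array([onz(W,(x,y),z)[:2] for x,y in zip(u,v)]);c=Q.mean(0);w,V=np.linalg.eigh(np.cov((Q-c).T));print("mask",c,"yaw",np.arctan2(V[1,1],V[0,1]),"ext",np.ptp((Q-c)@V,axis=0))
    # black grip
    g=W["img"].astype(int).max(2);k=cv2.dilate(m.astype(np.uint8),np.ones((5,5)))*(g<60)
    v,u=np.nonzero(k)
    if len(u)>20:
        Q=np.array([onz(W,(x,y),2*z)[:2] for x,y in zip(u,v)]);(cx,cy),wh,an=cv2.minAreaRect(Q.astype(np.float32)*1000);print("grip",cx,cy,wh,an)
save(W,"w2.png")
E
```

```text
[[ 0.3539 -0.0847]
 [ 0.3718 -0.336 ]
 [ 0.5963 -0.3189]
 [ 0.5784 -0.0698]]
centre [ 0.4751 -0.2024] len [np.float64(0.2250300802794437), np.float64(0.22521307027042603), np.float64(0.25193215300568655), np.float64(0.24975794670796142)]
yaw 0.06648162021677244 0.07613976386070023 0.07117367044980849 0.07190513847870417
d [ 0.5211 -0.2735] [ 0.4427 -0.2769] [ 0.4819 -0.2752] 0.07847754680012783 0.04273919723088419
s [ 0.5107 -0.1252] [ 0.4332 -0.1314] [ 0.472  -0.1283] 0.07776239192640479 0.07949529999934338
t: 4.33
tool_pos: [0.4529, 0.0026, 0.2686]
orientation: [3.138, 0.158, 0.001]
force: [1.4, -1.0, 0.3]
opening: 0.0643
t: 4.75
tool_pos: [0.4705, 0.143, 0.2499]
orientation: [-3.136, -0.166, 0.002]
force: [0.0, 0.0, 0.2]
opening: 0.06
[ 0.9947  0.1033 -0.0005] [0.4709 0.1397 0.2505]
drill 0.86 0.51 [264.2 156.3] [0.4843 0.1391 0.012 ] [0.4783 0.1331 0.012 ] (array([ 0.4804,  0.1381, -0.017 ]), [np.float64(0.2), np.float64(0.2)])
drill_nose 0.79 0.62 [269.2  92.3] [0.563  0.1415 0.012 ] [0.7214 0.1267 0.012 ] (array([0.5815, 0.1073, 0.3937]), [np.float64(58.7), np.float64(58.7)])
yaw 0.03083909049297603 0.07872255573211671
mask [0.4889 0.1404] yaw -3.0998512606255333 ext [0.0252 0.1672]Traceback (most recent call last):
  File "<stdin>", line 8, in <module>
  File "h.py", line 8, in onz
    o,d=ray(p,uv);return o+d*(z-o[2])/d[2]
        ~~~^^^^^^
  File "h.py", line 5, in ray
    E=np.array(p["extrinsics"]);d=np.array([(uv[0]-p["cx"])/p["fx"],-(uv[1]-p["cy"])/p["fy"],-1.])
                                             ~~^^^
TypeError: 'NoneType' object is not subscriptable
```

```bash
cat > grip.py <<'E'
from h import *
import sys
np.set_printoptions(precision=4,suppress=True)
def grip(W,n,z):
    m=robot.masks_of(W,n)[0]["pixels"];v,u=np.nonzero(m)
    Q=np.array([onz(W,(x,y),z)[:2] for x,y in zip(u,v)]);c=Q.mean(0);w,V=np.linalg.eigh(np.cov((Q-c).T));e=V[:,1]*np.sign(V[0,1])
    s=(Q-c)@e;print("mask yaw",np.arctan2(e[1],e[0]),"rear->origin",c+e*(s.min()+(.071 if n=="drill" else .067)),"len",np.ptp(s))
    k=cv2.dilate(m.astype(np.uint8),np.ones((5,5)))*(W["img"].max(2)<70);k=cv2.morphologyEx(k,cv2.MORPH_OPEN,np.ones((5,5)))
    nn,L,st,_=cv2.connectedComponentsWithStats(k);i=1+st[1:,4].argmax();v,u=np.nonzero(L==i)
    Q=np.array([onz(W,(x,y),2*z)[:2] for x,y in zip(u,v)]);(cx,cy),wh,an=cv2.minAreaRect((Q*1000).astype(np.float32));print("grip",cx,cy,np.round(wh,1),an,"cam",np.array(W["extrinsics"])[:2,3])
    a,c=pp(W,n);print("pin",c,a is not None and onz(W,a,z)[:2])
W=robot.read_camera("wrist");grip(W,sys.argv[1],.012 if sys.argv[1]=="drill" else .015);save(W,sys.argv[2])
E
python3 grip.py drill w2.png
```

```text
mask yaw 0.04266568463778983 rear->origin [0.4814 0.1401] len 0.15711134146513334Traceback (most recent call last):
  File "grip.py", line 12, in <module>
    W=robot.read_camera("wrist");grip(W,sys.argv[1],.012 if sys.argv[1]=="drill" else .015);save(W,sys.argv[2])
                                 ~~~~^^^^^^^^^^^^^^^^^^^^^^^^^^^^^^^^^^^^^^^^^^^^^^^^^^^^^^
  File "grip.py", line 9, in grip
    nn,L,st,_=cv2.connectedComponentsWithStats(k);i=1+st[1:,4].argmax();v,u=np.nonzero(L==i)
                                                      ~~~~~~~~~~~~~~~^^
ValueError: attempt to get argmax of an empty sequence
```

```bash
sed -i 's/max(2)<70/max(2)<105/; s/^W=robot.read_camera("wrist");/&save(W,sys.argv[2]);/' grip.py; python3 grip.py drill w2.png
```

```text
mask yaw -0.3966685918592542 rear->origin [0.3793 0.2605] len 0.013334485161601253Traceback (most recent call last):
  File "grip.py", line 12, in <module>
    W=robot.read_camera("wrist");save(W,sys.argv[2]);grip(W,sys.argv[1],.012 if sys.argv[1]=="drill" else .015);save(W,sys.argv[2])
                                                     ~~~~^^^^^^^^^^^^^^^^^^^^^^^^^^^^^^^^^^^^^^^^^^^^^^^^^^^^^^
  File "grip.py", line 9, in grip
    nn,L,st,_=cv2.connectedComponentsWithStats(k);i=1+st[1:,4].argmax();v,u=np.nonzero(L==i)
                                                      ~~~~~~~~~~~~~~~^^
ValueError: attempt to get argmax of an empty sequence
```

View pics/w2.png

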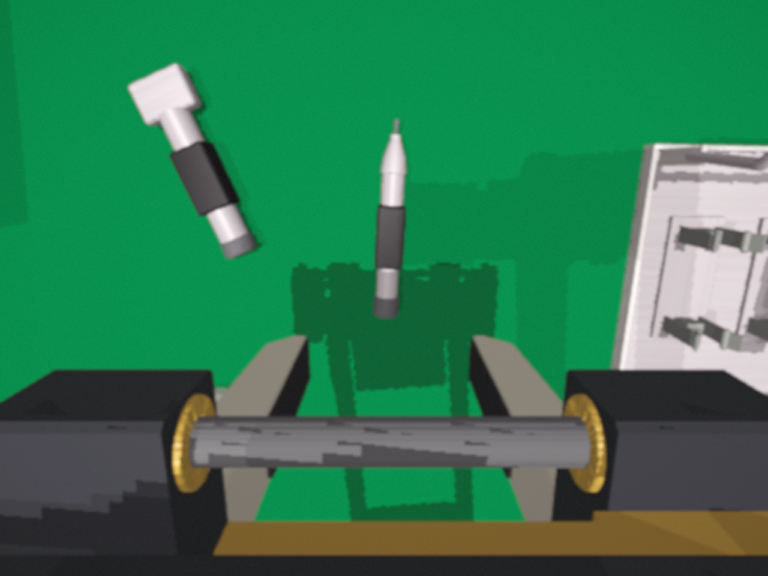

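```bash
python3 - <<'E'
from h import *
np.set_printoptions(precision=4,suppress=True)
W=robot.read_camera("wrist")
for n,h,c,ax in(("drill",.024,((376,268),(402,268),(405,206),(378,205)),((386,317),(396,122))),("saw",.03,((206,216),(238,200),(202,140),(171,152)),((239,250),(152,75)))):
    g=cv2.cvtColor(W["img"],cv2.COLOR_RGB2GRAY);m=np.zeros_like(g);cv2.fillPoly(m,[(np.array(c)/1.5).astype(int)],1);m=cv2.dilate(m,np.ones((9,9)))
    hsv=cv2.cvtColor(W["img"],cv2.COLOR_RGB2HSV);k=((hsv[...,1]<90)&(W["img"].max(2)<110)&(m>0)).astype(np.uint8)
    v,u=np.nonzero(k);print(n,len(u))
    Q=np.array([onz(W,(x,y),h)[:2] for x,y in zip(u,v)])*1000;r=cv2.minAreaRect(Q.astype(np.float32));print(r)
    P=np.array([onz(W,np.array(x)/1.5,h)[:2] for x in c]);print("hand",P.mean(0),"len",np.linalg.norm(P[2]-P[1]),np.linalg.norm(P[1]-P[0]))
    A,B=[onz(W,np.array(x)/1.5,h/2)[:2] for x in ax];d=B-A;y=np.arctan2(d[1],d[0]);print("axis yaw",y,np.linalg.norm(d),"rear->origin",A+d/np.linalg.norm(d)*(.071 if n=="drill" else .067))
plan([.483,.14,.003],.043)
E
```

```text
drill 723
((482.4295959472656, 140.57296752929688), (57.04281997680664, 21.826717376708984), 2.4754655361175537)
hand [0.484  0.1402] len 0.05205460283392744 0.022081693648044156
axis yaw 0.04912064376268721 0.1660530492069795 rear->origin [0.4812 0.1401]
saw 1285
((517.3214721679688, 292.3304748535156), (62.3067626953125, 34.32419967651367), 27.61554718017578)
hand [0.5178 0.2924] len 0.05221333693267156 0.029925209089551246
axis yaw 0.4895681047406912 0.150314178251825 rear->origin [0.518  0.2999]
tool [0.4711 0.1393 0.2507] F [0.3 0.4 0.3] open 0.0603 t 5.45 yaw 0.1011 tilt [0.0001 0.0001]
shift cm (now axes) [ 1.18  0.05 24.77] shift in target axes [ 1.19 -0.02 24.77] turn deg [-0.   -0.01  3.33]
```

```bash
python3 -m jog '[[[0,0,3.3,1.2,0,3.9,6],[0,0,0,0,0,4.1,6],[0,0,0,0,0,4.1,6],[0,0,0,0,0,4.1,6],[0,0,0,0,0,4.1,6]]]' && python3 -m jog '[[[0,0,0,0,0,3,6],[0,0,0,0,0,1.4,6],[0,0,0,0,0,0,6],[0,0,0,0,0,0,6]]]'; python3 -c "
from h import *
plan([.4825,.1403,.003],.045)"
```

```text
t: 5.87
tool_pos: [0.483, 0.1408, 0.0461]
orientation: [-3.141, -0.069, -0.001]
force: [1.3, 0.2, -0.0]
opening: 0.0602
t: 6.2
tool_pos: [0.4825, 0.1407, 0.0029]
orientation: [3.141, 0.069, -0.002]
force: [-0.1, 0.0, 0.7]
opening: 0.0602
tool [0.4825 0.1407 0.0029] F [-0.1  0.   0.7] open 0.0602 t 6.2 yaw 0.044 tilt [-0.0015 -0.0003]
shift cm (now axes) [ 0.    0.04 -0.01] shift in target axes [ 0.    0.04 -0.01] turn deg [ 0.01  0.09 -0.06]
```

```bash
python3 -m jog '[[[0,0,0,0,0,0,1.5],[0,0,0,0,0,0,1.5],[0,0,0,0,0,0,1.5],[0,0,0,0,0,0,1.5],[0,0,0,0,0,0,1.5]]]' 40 && python3 -m jog '[[[0,0,0,0,0,0,1.5],[0,0,0,0,0,0,1.5],[0,0,0,0,0,-4,1.5],[0,0,0,0,0,-4,1.5],[0,0,0,0,0,-4,1.5]]]'; python3 -c "
from h import *
plan([.4805,-.2772,.12],.0715)"
```

```text
t: 6.62
tool_pos: [0.4832, 0.1408, 0.0038]
orientation: [-3.141, -0.069, -0.001]
force: [-0.6, 0.7, -0.1]
opening: 0.0313
t: 7.03
tool_pos: [0.4815, 0.1405, 0.1238]
orientation: [3.14, 0.069, -0.005]
force: [1.1, -0.0, -1.9]
opening: 0.0238
tool [0.4815 0.1405 0.1238] F [ 1.1 -0.  -1.9] open 0.0238 t 7.0333 yaw 0.0439 tilt [-0.0033 -0.0006]
shift cm (now axes) [-1.93 41.72  0.4 ] shift in target axes [-3.09 41.65  0.38] turn deg [ 0.02  0.19 -1.58]
```

```bash
python3 -m jog '[[[0,0,-1.5,-0.2,3.8,-1,1.5],[0,0,0,-0.3,3.8,-1,1.5],[0,0,0,-0.3,3.8,-1,1.5],[0,0,0,-0.3,3.8,-1,1.5],[0,0,0,-0.3,3.8,-1,1.5]]]' && python3 -m jog '[[[0,0,0,-0.3,3.8,0,1.5],[0,0,0,-0.3,3.8,0,1.5],[0,0,0,-0.3,3.8,0,1.5],[0,0,0,-0.3,3.8,0,1.5],[0,0,0,-0.3,3.8,0,1.5]]]' &&  python3 -m jog '[[[0,0,0,-0.1,3.6,0,1.5],[0,0,0,0,0,0,1.5],[0,0,0,0,0,0,1.5]]]'; python3 - <<'E'
from h import *
np.set_printoptions(precision=4,suppress=True)
W=robot.read_camera("wrist");save(W,"w3.png")
T=robot.read_camera("top")
for l,z in(("drill_seat",.045),("saw_seat",.045),("drill_clips",.006),("rasp",.045),("cassette",0)):
    a,c=pp(W,l);b,c2=pp(T,l)
    print(l,c,c2,None if a is None else onz(W,a,z),None if b is None else onz(T,b,z))
plan([.4805,-.2772,.08],.0715)
E
```

```text
t: 7.45
tool_pos: [0.4808, -0.0512, 0.174]
orientation: [-3.14, -0.111, 0.0]
force: [1.1, -0.1, -1.6]
opening: 0.0236
t: 7.87
tool_pos: [0.4791, -0.2421, 0.1733]
orientation: [-3.139, -0.11, 0.0]
force: [1.2, 0.3, -2.1]
opening: 0.0235
t: 8.12
tool_pos: [0.4805, -0.2779, 0.1729]
orientation: [-3.139, -0.105, 0.002]
force: [-0.3, 0.3, -1.4]
opening: 0.0236
drill_seat 0 0.57 None [ 0.4793 -0.2765  0.045 ]
saw_seat 0.7 0.69 [ 0.4745 -0.1261  0.045 ] [ 0.4751 -0.118   0.045 ]
drill_clips 0 0.66 None [ 0.4827 -0.2688  0.006 ]
rasp 0.92 0.67 [ 0.4797 -0.1971  0.045 ] [ 0.4725 -0.1981  0.045 ]
cassette 0.77 0.87 [ 0.4795 -0.1984  0.    ] [ 0.4818 -0.1959  0.    ]
tool [ 0.4814 -0.276   0.1737] F [ 0.8  0.9 -1.6] open 0.0235 t 8.7167 yaw 0.0706 tilt [ 0.0001 -0.0001]
shift cm (now axes) [-0.1   0.11  9.37] shift in target axes [-0.09  0.11  9.37] turn deg [ 0.01 -0.01 -0.05]
```

View pics/w3.png

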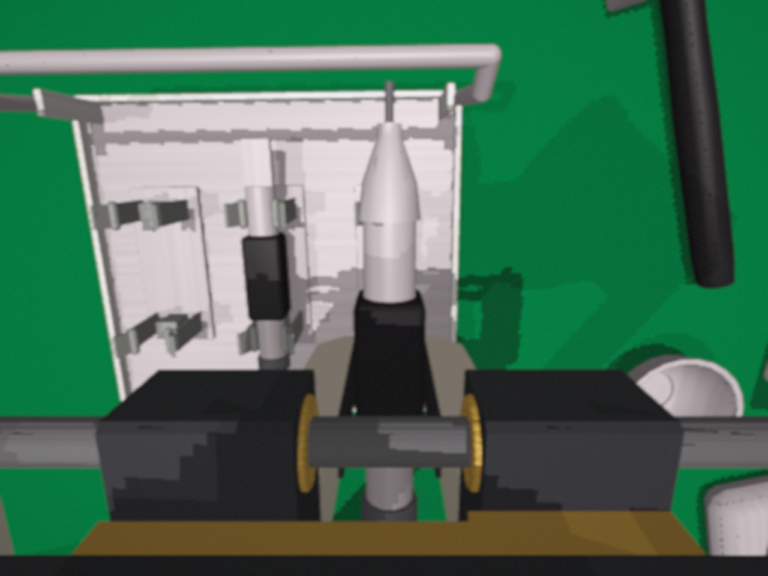

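```bash
python3 - <<'E'
from h import *
np.set_printoptions(precision=4,suppress=True)
W=robot.read_camera("wrist");s,M,t=tool()
for n,u,z in(("grip front",(390,300),t[2]+.021),("chuck front",(389,124),t[2]+.009),("burr tip",(389,84),t[2]+.009)):
    X=onz(W,np.array(u)/1.5,z);print(n,M.T@(X-t))
y=.0715;C=np.array([[np.cos(y),-np.sin(y)],[np.sin(y),np.cos(y)]])
for n,u,z in(("rim R up",(462,97),.016),("rim R low",(456,335),.016),("rim L up",(76,122),.016),("rim L",(122,398),.016),("rasp grip FL",(243,237),.057),("FR",(287,235),.057),("BL",(248,318),.057),("BR",(289,317),.057),("hinge edge mid",(270,98),.016)):
    X=onz(W,np.array(u)/1.5,z)[:2];print(n,X,"in cassette",C.T@(X-[.4751,-.2024]))
E
```

```text
grip front [ 0.0289 -0.0008 -0.021 ]
chuck front [ 0.0833 -0.001  -0.009 ]
burr tip [ 0.095 -0.001 -0.009]
rim R up [ 0.5975 -0.314 ] in cassette [ 0.1141 -0.1201]
rim R low [ 0.4364 -0.3272] in cassette [-0.0476 -0.1217]
rim L up [ 0.5651 -0.066 ] in cassette [0.0995 0.1296]
rim L [ 0.3689 -0.0813] in cassette [-0.0972  0.1284]
rasp grip FL [ 0.5043 -0.1855] in cassette [0.0303 0.0147]
FR [ 0.5073 -0.2119] in cassette [ 0.0315 -0.0118]
BL [ 0.4532 -0.1882] in cassette [-0.0208  0.0157]
BR [ 0.4556 -0.2139] in cassette [-0.0203 -0.0101]
hinge edge mid [ 0.5884 -0.1914] in cassette [0.1138 0.0029]
```

```bash
python3 -m jog '[[[0,0,0,0,0,3.9,1.5],[0,0,0,0,0,3.9,1.5],[0,0,0,0,0,3,1.5],[0,0,0,0,0,1,1.5],[0,0,0,0,0,0,1.5]]]'; python3 - <<'E'
from h import *
np.set_printoptions(precision=4,suppress=True)
plan([.482,-.276,.036],.0715);print(robot.read_state()["wrist_torque"])
E
```

```text
t: 9.18
tool_pos: [0.4796, -0.275, 0.0528]
orientation: [-3.136, -0.11, 0.006]
force: [0.1, 0.8, -1.7]
opening: 0.0235
tool [ 0.4796 -0.275   0.0528] F [ 0.1  0.8 -1.7] open 0.0235 t 9.1833 yaw 0.0701 tilt [-0.0039  0.0031]
shift cm (now axes) [0.24 0.12 1.68] shift in target axes [0.23 0.12 1.68] turn deg [-0.19  0.21 -0.08]
[0.0267 0.0504 0.0174]
```

```bash
python3 -m jog '[[[0,0,0,0.2,0.1,0.3,1.5],[0,0,0,0,0,0.3,1.5]]]'; python3 -m jog '[[[0,0,0,0,0,0.3,1.5],[0,0,0,0,0,0.3,1.5]]]';python3 -m jog '[[[0,0,0,0,0,0.3,1.5],[0,0,0,0,0,0.2,1.5],[0,0,0,0,0,0,1.5]]]'; python3 - <<'E'
from h import *
np.set_printoptions(precision=4,suppress=True)
plan([.482,-.276,.036],.0715);print(robot.read_state()["wrist_torque"])
E
```

```text
t: 9.35
tool_pos: [0.4851, -0.2786, 0.0525]
orientation: [3.137, 0.11, 0.005]
force: [-3.7, 2.4, 16.2]
opening: 0.0236
t: 9.52
tool_pos: [0.4865, -0.2786, 0.0487]
orientation: [3.137, 0.11, 0.009]
force: [-1.2, 8.9, 15.1]
opening: 0.0237
t: 9.77
tool_pos: [0.4851, -0.2765, 0.0408]
orientation: [-3.139, -0.111, -0.005]
force: [2.3, 7.8, 0.3]
opening: 0.024
tool [ 0.4851 -0.2765  0.0408] F [2.3 7.8 0.3] open 0.024 t 9.7667 yaw 0.0706 tilt [0.0031 0.0006]
shift cm (now axes) [-0.31 -0.07  0.48] shift in target axes [-0.31 -0.07  0.48] turn deg [-0.02 -0.18 -0.05]
[ 1.2548 -0.4173  0.1267]
```

```bash
python3 -m jog '[[[0,0,0,0,-0.15,0.2,1.5],[0,0,0,0,0,0.2,1.5],[0,0,0,0,0,0.1,1.5],[0,0,0,0,0,0,1.5]]]'; python3 - <<'E'
from h import *
np.set_printoptions(precision=4,suppress=True)
plan([.482,-.276,.036],.0715);print(robot.read_state()["wrist_torque"])
E
```

```text
t: 10.1
tool_pos: [0.4847, -0.2758, 0.0366]
orientation: [3.139, 0.111, 0.004]
force: [-2.7, 8.1, 10.5]
opening: 0.0238
tool [ 0.4847 -0.2758  0.0366] F [-2.7  8.1 10.5] open 0.0238 t 10.1 yaw 0.0704 tilt [ 0.0025 -0.0004]
shift cm (now axes) [-0.27  0.    0.06] shift in target axes [-0.27  0.    0.06] turn deg [ 0.03 -0.14 -0.06]
[1.5078 0.5709 0.0031]
```

```bash
python3 -m jog '[[[0,0,0,0,-0.15,0.2,1.5],[0,0,0,0,0,0.1,1.5],[0,0,0,0,0,0,1.5]]]'; python3 -c "
from h import *
plan([.482,-.276,.036],.0715)"
```

```text
t: 10.35
tool_pos: [0.4849, -0.2757, 0.0364]
orientation: [3.137, 0.11, 0.004]
force: [-14.2, 9.7, 33.0]
opening: 0.0238
tool [ 0.4849 -0.2757  0.0364] F [-14.2   9.7  33. ] open 0.0238 t 10.35 yaw 0.0704 tilt [ 0.0028 -0.0027]
shift cm (now axes) [-0.29  0.01  0.04] shift in target axes [-0.29  0.01  0.04] turn deg [ 0.17 -0.15 -0.06]
```

```bash
python3 -m jog '[[[0,0,0,0,0,-0.3,1.5],[0,0,0,0,0,0,1.5],[0,0,0,0,0,0,3.8],[0,0,0,0,0,0,3.8],[0,0,0,0,0,0,3.8]]]'; python3 -c "
from h import *
plan([.482,-.276,.036],.0715)"; python3 -m jog '[[[0,0,0,0,0,0,3.8],[0,0,0,0,0,-2,3.8],[0,0,0,0,0,-4,3.8],[0,0,0,0,0,-4,3.8],[0,0,0,0,0,-3,3.8]]]';python3 - <<'E'
from h import *
np.set_printoptions(precision=4,suppress=True)
W=robot.read_camera("wrist");save(W,"w4.png");S=robot.read_camera("side")
a=robot.masks_of(S,"drill");print(a and (a[0]["point"],a[0]["confidence"]),proj(S,[.484,-.2757,.045]))
for l in("drill","drill_nose","drill_seat","rasp"):
    p=pp(W,l);q=pp(S,l);print(l,p,q,None if p[0] is None else onz(W,p[0],.045), tri([(W,p[0]),(S,q[0])]) if p[0] is not None and q[0] is not None else "")
plan([.5178,.2925,.25],.488)
E
```

```text
t: 10.77
tool_pos: [0.4835, -0.2748, 0.0341]
orientation: [3.139, 0.11, 0.001]
force: [0.5, 0.1, -0.2]
opening: 0.0365
tool [ 0.4835 -0.2748  0.0341] F [ 0.5  0.1 -0.2] open 0.0365 t 10.7667 yaw 0.0699 tilt [ 0.0009 -0.001 ]
shift cm (now axes) [-0.16  0.11 -0.19] shift in target axes [-0.16  0.11 -0.19] turn deg [ 0.06 -0.05 -0.09]
t: 11.18
tool_pos: [0.4835, -0.2746, 0.1665]
orientation: [3.139, 0.11, 0.002]
force: [-0.0, -1.4, 0.0]
opening: 0.0379
([266.5, 230.7], 0.68) [np.float64(264.6270911590343), np.float64(234.81033275255504)]
drill (None, 0) ([266.1, 231.3], 0.87) None 
drill_nose ([260.6, 95.8], 0.91) ([287.0, 232.2], 0.58) [ 0.5665 -0.2693  0.045 ] (array([ 0.5625, -0.268 ,  0.0341]), [np.float64(4.6), np.float64(4.6)])
drill_seat ([258.1, 187.1], 0.88) ([263.7, 237.0], 0.64) [ 0.4844 -0.2727  0.045 ] (array([ 0.4819, -0.2729,  0.034 ]), [np.float64(0.1), np.float64(0.1)])
rasp ([177.7, 185.9], 0.62) ([257.1, 219.5], 0.82) [ 0.4805 -0.1973  0.045 ] (array([ 0.4791, -0.1961,  0.0413]), [np.float64(0.4), np.float64(0.4)])
tool [ 0.4825 -0.2738  0.1623] F [ 0.4 -0.4  0.5] open 0.0378 t 11.7333 yaw 0.0701 tilt [-0.0019  0.0013]
shift cm (now axes) [  7.48 -56.25  -8.71] shift in target axes [ 29.67 -48.36  -8.77] turn deg [ -0.1    0.09 -23.94]
```

View pics/w4.png

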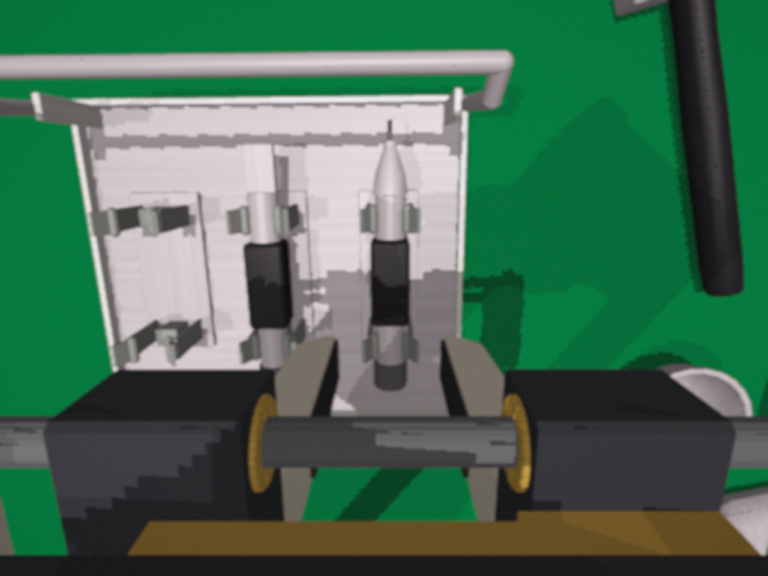

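```bash
python3 -m jog '[[[0,0,0,0.2,-4,-0.7,6],[0,0,0,0.2,-4,-0.7,6],[0,0,0,0.2,-4,-0.7,6],[0,0,0,0.2,-4,-0.7,6],[0,0,0,0.2,-4,-0.7,6]]]' && python3 -m jog '[[[0,0,0,0.2,-4,-0.7,6],[0,0,0,0.2,-4,-0.7,6],[0,0,0,0.2,-4,-0.7,6],[0,0,0,0.2,-4,-0.7,6],[0,0,0,0.2,-4,-0.7,6]]]' && python3 -m jog '[[[0,0,-6,1.6,-3.2,0,6],[0,0,-6,1.6,-3.2,0,6],[0,0,-6,1.6,-3.2,0,6],[0,0,-6,1.6,-3.2,0,6],[0,0,0,0,0,0,6]]]' && python3 -m jog '[[[0,0,0,0,0,0,6]]]'; python3 - <<'E'
from h import *
W=robot.read_camera("wrist");save(W,"w5.png")
for l in("saw","saw_nose"):
    p=pp(W,l);print(p,None if p[0] is None else onz(W,p[0],.015))
plan([.5178,.2925,.007],.488)
E
```

```text
t: 12.15
tool_pos: [0.4784, -0.0723, 0.1984]
orientation: [-3.139, -0.109, 0.001]
force: [0.2, -0.4, 0.9]
opening: 0.0595
t: 12.57
tool_pos: [0.4744, 0.1281, 0.2337]
orientation: [3.14, 0.11, -0.0]
force: [1.3, -0.5, -0.1]
opening: 0.0602
t: 12.98
tool_pos: [0.5075, 0.2699, 0.2324]
orientation: [-3.042, -0.776, 0.002]
force: [1.2, -0.4, -0.8]
opening: 0.0604
t: 13.07
tool_pos: [0.5077, 0.266, 0.2325]
orientation: [3.047, 0.765, -0.003]
force: [0.2, -1.2, 0.4]
opening: 0.0602
([242.1, 150.0], 0.86) [0.51875786 0.29638196 0.015     ]
(None, 0) None
tool [0.5083 0.2635 0.2333] F [-0.3 -0.4 -0.2] open 0.06 t 13.2167 yaw 0.4874 tilt [-0.0005 -0.0006]
shift cm (now axes) [ 2.22 -2.12 22.63] shift in target axes [ 2.2  -2.11 22.63] turn deg [ 0.02  0.04 -0.03]
```

View pics/w5.png

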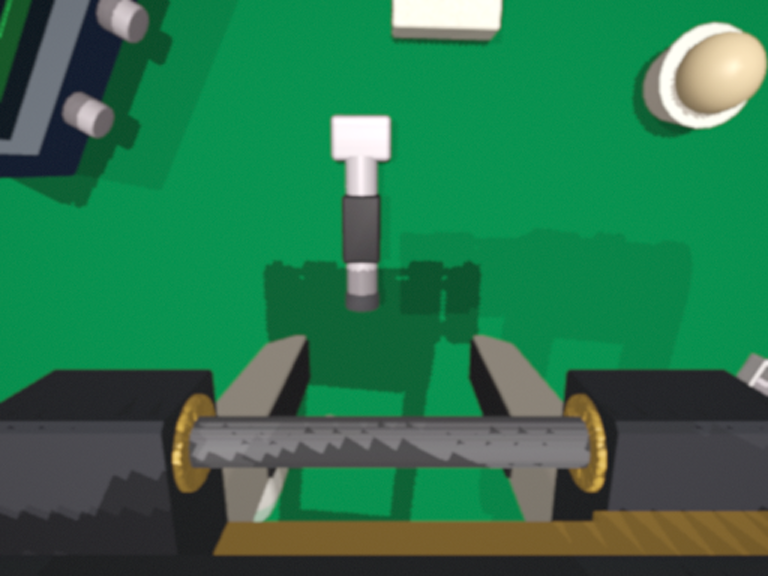

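```bash
python3 - <<'E'
from h import *
np.set_printoptions(precision=4,suppress=True)
W=robot.read_camera("wrist")
f=lambda u,z:onz(W,np.array(u)/1.5,z)[:2]
P=np.array([f(u,.03) for u in((343,196),(380,196),(379,263),(343,263))]);print(P.mean(0),np.linalg.norm(P[1]-P[2]),np.linalg.norm(P[1]-P[0]))
n=f((361,117),.02);r=f((362,310),.012);d=n-r;e=d/np.linalg.norm(d);print("yaw",np.arctan2(d[1],d[0]),np.linalg.norm(d),r+e*.067)
a=(f((361.5,196),.03)-f((361,263),.03));print(np.arctan2(a[1],a[0]))
plan([*P.mean(0),.006],.488)
E
```

```text
[0.5173 0.2934] 0.05245307467760468 0.028425972853714235
yaw 0.47359194541273586 0.15534216188643862 [0.5136 0.2921]
0.46363281871322065
tool [0.5084 0.2633 0.2335] F [ 0.7 -0.6 -0.2] open 0.0599 t 13.2667 yaw 0.487 tilt [-0.0002 -0.0004]
shift cm (now axes) [ 2.21 -2.25 22.75] shift in target axes [ 2.21 -2.25 22.75] turn deg [ 0.02  0.02 -0.06]
```

```bash
python3 -m jog '[[[0,0,0.5,1.1,-1.1,3.7,6],[0,0,0,1.1,-1.1,3.7,6],[0,0,0,0,0,4.1,6],[0,0,0,0,0,4.1,6],[0,0,0,0,0,4.1,6]]]' && python3 -m jog '[[[0,0,0,0,0,2,6],[0,0,0,0,0,1.1,6],[0,0,0,0,0,0,6],[0,0,0,0,0,0,6]]]'; python3 -c "
from h import *
plan([.5168,.293,.006],.478)"
```

```text
t: 13.68
tool_pos: [0.518, 0.293, 0.0355]
orientation: [-3.052, -0.744, -0.002]
force: [0.6, 0.4, 1.3]
opening: 0.0599
t: 14.02
tool_pos: [0.5184, 0.2936, 0.0067]
orientation: [-3.052, -0.745, -0.001]
force: [0.1, 0.8, 1.3]
opening: 0.0596
tool [0.5184 0.2936 0.0067] F [0.1 0.8 1.3] open 0.0596 t 14.0167 yaw 0.479 tilt [0.0008 0.0003]
shift cm (now axes) [-0.17 -0.01  0.07] shift in target axes [-0.17 -0.01  0.07] turn deg [ 0.01 -0.05  0.05]
```

```bash
python3 -m jog '[[[0,0,0,0,0,0.05,2],[0,0,0,0,0,0,2],[0,0,0,0,0,0,2],[0,0,0,0,0,0,2],[0,0,0,0,0,0,2]]]' 45 && python3 -m jog '[[[0,0,0,0,0,0,2],[0,0,0,0,0,-4,2],[0,0,0,0,0,-4,2],[0,0,0,0,0,-4,2],[0,0,0,0,0,-4,2]]]'; python3 -c "
from h import *
plan([.474,-.124,.19],.0715)"
```

```text
t: 14.43
tool_pos: [0.5181, 0.2946, 0.0061]
orientation: [-3.051, -0.747, -0.002]
force: [-0.6, 2.5, 1.8]
opening: 0.0315
t: 14.85
tool_pos: [0.5166, 0.2936, 0.1659]
orientation: [3.051, 0.747, -0.003]
force: [1.4, 0.2, -2.5]
opening: 0.0298
tool [0.5166 0.2936 0.1659] F [ 1.4  0.2 -2.5] open 0.0298 t 14.85 yaw 0.4803 tilt [-0.0019 -0.001 ]
shift cm (now axes) [-23.08  35.07  -2.36] shift in target axes [-7.23 41.35 -2.41] turn deg [ 0.03  0.12 23.42]
```

```bash
python3 -m jog '[[[0,0,5.8,-1.5,3.5,-0.6,2],[0,0,5.9,-1.5,3.5,-0.6,2],[0,0,5.8,-1.2,3.5,-0.6,2],[0,0,5.9,-0.7,3.5,-0.6,2],[0,0,0,-0.2,3.8,0,2]]]' && python3 -m jog '[[[0,0,0,-0.2,3.8,0,2],[0,0,0,-0.2,3.8,0,2],[0,0,0,-0.2,3.8,0,2],[0,0,0,-0.2,3.8,0,2],[0,0,0,0,2,0,2]]]'; python3 -c "
from h import *
plan([.473,-.1255,.17],.0715)"
```

```text
t: 15.27
tool_pos: [0.5171, 0.1062, 0.1901]
orientation: [-3.14, -0.103, -0.002]
force: [1.0, 0.3, -2.4]
opening: 0.0296
t: 15.68
tool_pos: [0.5208, -0.0686, 0.1886]
orientation: [3.138, 0.11, -0.002]
force: [-0.8, 0.1, -2.4]
opening: 0.0296
tool [ 0.5208 -0.0686  0.1886] F [-0.8  0.1 -2.4] open 0.0296 t 15.6833 yaw 0.0698 tilt [-0.0012 -0.0014]
shift cm (now axes) [-5.16  5.35  1.87] shift in target axes [-5.17  5.34  1.86] turn deg [ 0.07  0.07 -0.1 ]
```

```bash
python3 -m jog '[[[0,0,0,-2.6,2.7,0,2],[0,0,0,-2.5,2.6,0,2],[0,0,0,0,0,0.9,2],[0,0,0,0,0,1,2],[0,0,0,0,0,0,2]]]'&& python3 -m jog '[[[0,0,0,0,0,0,2]]]'; python3 - <<'E'
from h import *
W=robot.read_camera("wrist");save(W,"w6.png")
plan([.473,-.1255,.055],.0715)
E
```

```text
t: 16.1
tool_pos: [0.4732, -0.1207, 0.1673]
orientation: [-3.138, -0.111, 0.005]
force: [0.2, 0.2, -3.0]
opening: 0.0297
t: 16.18
tool_pos: [0.4742, -0.1202, 0.1689]
orientation: [-3.138, -0.114, 0.003]
force: [-0.4, 0.1, -2.2]
opening: 0.0296
tool [ 0.4747 -0.1202  0.1696] F [-0.5  0.5 -2.3] open 0.0295 t 16.2333 yaw 0.0732 tilt [-0.0011  0.0007]
shift cm (now axes) [-0.2   0.52 11.46] shift in target axes [-0.21  0.52 11.46] turn deg [-0.05  0.06  0.1 ]
```

View pics/w6.png

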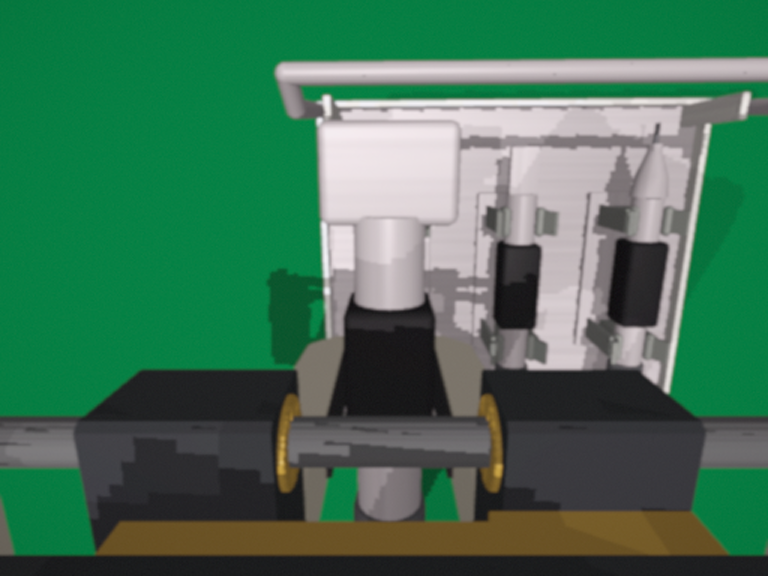

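```bash
python3 - <<'E'
from h import *
np.set_printoptions(precision=4,suppress=True)
W=robot.read_camera("wrist");s,M,t=tool()
f=lambda u,z:onz(W,np.array(u)/1.5,z)
y=.0715;C=np.array([[np.cos(y),-np.sin(y)],[np.sin(y),np.cos(y)]])
r=np.mean([f(u,.057)[:2] for u in((497,244),(541,244),(495,327),(537,328))],0);d=np.mean([f(u,.057)[:2] for u in((617,241),(667,242),(611,324),(660,326))],0)
print("rasp",r,"drill",d,"lane frame diff d-r",C.T@(d-r))
for n,u,z in(("grip front",(390,303),t[2]+.024),("nose",(390,122),t[2]+.017)):print(n,M.T@(f(u,z)-t))
E
python3 -m jog '[[[0,0,0,-0.1,0.25,4,2],[0,0,0,-0.1,0.25,4,2],[0,0,0,0,0,2.5,2],[0,0,0,0,0,0.8,2],[0,0,0,0,0,0,2]]]'; python3 -c "
from h import *
plan([.473,-.1255,.036],.0715)"
```

```text
rasp [ 0.4794 -0.1974] drill [ 0.4862 -0.2707] lane frame diff d-r [ 0.0016 -0.0736]
grip front [ 0.0286 -0.0008 -0.024 ]
nose [ 0.0828 -0.0007 -0.017 ]
t: 16.7
tool_pos: [0.4717, -0.1253, 0.0552]
orientation: [-3.138, -0.115, 0.006]
force: [-1.0, 0.8, -2.6]
opening: 0.0295
tool [ 0.4717 -0.1253  0.0552] F [-1.   0.8 -2.6] open 0.0295 t 16.7 yaw 0.073 tilt [-0.0039  0.0014]
shift cm (now axes) [0.13 0.03 1.92] shift in target axes [0.12 0.03 1.92] turn deg [-0.09  0.22  0.09]
```

```bash
python3 -m jog '[[[0,0,0,0.1,0,0.4,2],[0,0,0,0,0,0.3,2]]]'; python3 -m jog '[[[0,0,0,0,0,0.3,2],[0,0,0,0,0,0.3,2]]]';python3 -m jog '[[[0,0,0,0,0,0.3,2],[0,0,0,0,0,0.3,2],[0,0,0,0,0,0,2]]]'; python3 -c "
from h import *
plan([.473,-.1255,.036],.0715)"
```

```text
t: 16.87
tool_pos: [0.4766, -0.1265, 0.0529]
orientation: [3.138, 0.114, 0.007]
force: [-0.8, 4.7, 6.1]
opening: 0.0298
t: 17.03
tool_pos: [0.477, -0.1263, 0.0474]
orientation: [3.139, 0.113, 0.009]
force: [-0.7, 5.7, 6.9]
opening: 0.0297
t: 17.28
tool_pos: [0.4763, -0.1259, 0.0401]
orientation: [3.14, 0.113, 0.007]
force: [3.2, 4.3, -3.7]
opening: 0.03
tool [ 0.4763 -0.1259  0.0401] F [ 3.2  4.3 -3.7] open 0.03 t 17.2833 yaw 0.0722 tilt [0.0044 0.0002]
shift cm (now axes) [-0.33 -0.06  0.41] shift in target axes [-0.32 -0.06  0.41] turn deg [ 0.01 -0.25  0.04]
```

```bash
python3 -m jog '[[[0,0,0,-0.1,-0.1,0.3,2],[0,0,0,0,0,0.2,2],[0,0,0,0,0,0,2]]]';python3 -m jog '[[[0,0,0,0,0,0.2,2],[0,0,0,0,0,0.1,2],[0,0,0,0,0,0,2]]]'; python3 -c "
from h import *
plan([.473,-.1255,.036],.0715)"
```

```text
t: 17.53
tool_pos: [0.4749, -0.1254, 0.0358]
orientation: [3.139, 0.113, 0.005]
force: [-2.4, 5.9, 11.6]
opening: 0.0296
t: 17.78
tool_pos: [0.4751, -0.1255, 0.0356]
orientation: [3.139, 0.114, 0.005]
force: [-19.5, 10.4, 43.2]
opening: 0.0297
tool [ 0.4751 -0.1255  0.0356] F [-19.5  10.4  43.2] open 0.0297 t 17.7833 yaw 0.0724 tilt [ 0.0029 -0.0003]
shift cm (now axes) [-0.21 -0.01 -0.04] shift in target axes [-0.21 -0.01 -0.04] turn deg [ 0.03 -0.17  0.05]
```

```bash
python3 -m jog '[[[0,0,0,0,0,-0.4,2],[0,0,0,0,0,0,2],[0,0,0,0,0,0,4.8],[0,0,0,0,0,0,4.8],[0,0,0,0,0,0,4.8]]]'; python3 -m jog '[[[0,0,0,0,0,0,4.8],[0,0,0,0,0,-2,4.8],[0,0,0,0,0,-4,4.8],[0,0,0,0,0,-4,4.8],[0,0,0,-2,0,-4,4.8]]]';python3 -m jog '[[[0,0,0,-3,2,-3,4.8],[0,0,0,-3,2,-3,4.8],[0,0,0,-1,2,-3,4.8],[0,0,0,0,0,0,3],[0,0,0,0,0,0,2]]]';python3 - <<'E'
from h import *
np.set_printoptions(precision=4,suppress=True)
W=robot.read_camera("wrist");save(W,"w7.png");T=robot.read_camera("top");S=robot.read_camera("side")
for l,z in(("drill",.045),("saw",.045),("rasp",.045),("bar_mid",.14),("bar_hinge",.055),("saw_nose",.045)):
    a,c=pp(W,l);b,c2=pp(S,l);d,c3=pp(T,l);O=[(p,q) for p,q in((W,a),(S,b),(T,d)) if q is not None]
    print(l,c,c2,c3,None if a is None else onz(W,a,z),tri(O) if len(O)>1 else"")
plan([.473,-.1255,.036],.0715)
E
```

```text
t: 18.2
tool_pos: [0.473, -0.1257, 0.034]
orientation: [3.139, 0.113, 0.0]
force: [0.5, 0.8, -0.6]
opening: 0.0449
t: 18.62
tool_pos: [0.4555, -0.1267, 0.1732]
orientation: [3.14, 0.113, 0.001]
force: [0.8, -0.6, 0.3]
opening: 0.0479
t: 19.03
tool_pos: [0.3958, -0.1883, 0.2568]
orientation: [3.137, 0.109, 0.006]
force: [0.2, 0.6, -0.7]
opening: 0.039
drill 0.68 0.77 0.48 [ 0.4891 -0.2717  0.045 ] (array([ 0.4907, -0.2709,  0.0563]), [np.float64(2.9), np.float64(3.7), np.float64(1.8)])
saw 0.89 0.78 0.86 [ 0.4734 -0.125   0.045 ] (array([ 0.4753, -0.1203,  0.0327]), [np.float64(3.2), np.float64(4.3), np.float64(4.1)])
rasp 0.66 0.58 0 [ 0.4819 -0.1989  0.045 ] (array([ 0.4802, -0.1986,  0.0447]), [np.float64(1.7), np.float64(1.7)])
bar_mid 0 0.57 0.75 None (array([ 0.5343, -0.102 , -0.0738]), [np.float64(40.4), np.float64(40.4)])
bar_hinge 0 0.75 0.58 None (array([ 0.5787, -0.1926,  0.0546]), [np.float64(3.0), np.float64(3.0)])
saw_nose 0.63 0.56 0.68 [ 0.5601 -0.1215  0.045 ] (array([ 0.5575, -0.1161,  0.0399]), [np.float64(6.0), np.float64(1.4), np.float64(6.9)])
tool [ 0.3952 -0.1867  0.2547] F [-0.6 -0.4  0.3] open 0.02 t 20.0833 yaw 0.0718 tilt [ 0.0001 -0.    ]
shift cm (now axes) [ 8.2  -5.55 21.87] shift in target axes [ 8.2  -5.55 21.87] turn deg [ 0.   -0.    0.02]
```

View pics/w7.png

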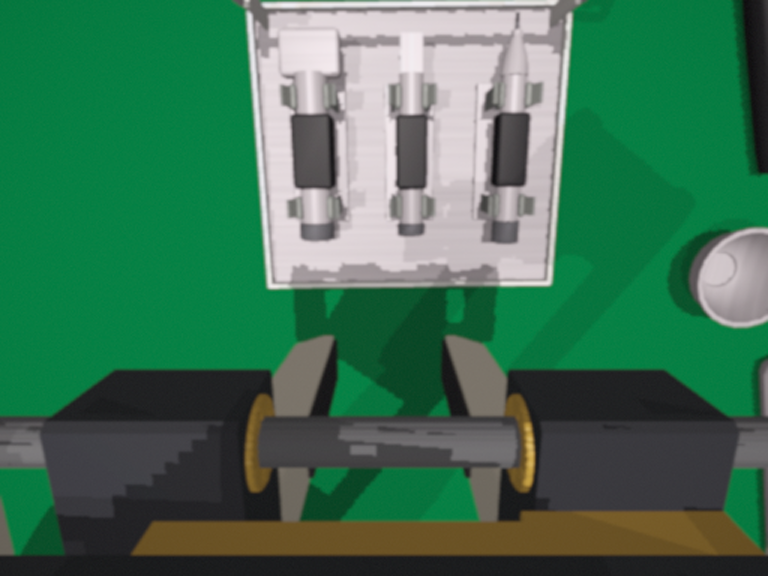

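```bash
python3 - <<'E'
from h import *
np.set_printoptions(precision=4,suppress=True)
S=robot.read_camera("side");T=robot.read_camera("top");y=.0715;ex=np.array([np.cos(y),np.sin(y),0]);ey=np.array([-np.sin(y),np.cos(y),0])
c=np.array([.4775,-.2,0]);h=c+.103*ex+[0,0,.055]
for p in(S,T):
    q=pp(p,"bar_mid");o,d=ray(p,q[0]);X=o+d*((c-o)@ey)/(d@ey);v=X-h
    print(q,"plane hit",X,"r",np.linalg.norm(v),"theta",np.arctan2(v[2],-v@ex)-.14)
    for th in(1.45,1.6,1.8):print(th,proj(p,h+.086*(-np.cos(th+.14)*ex+np.sin(th+.14)*np.array([0,0,1]))),end=" ")
for th in(1.45,1.6,1.8):print(h+.086*(-np.cos(th+.14)*ex+np.sin(th+.14)*np.array([0,0,1])))
plan(h+.06*ex,.0715)
E
```

```text
([264.8, 232.2], 0.59) plane hit [ 0.5049 -0.198  -0.0157] r 0.10349487753166244 theta -0.8921632757374155
1.45 [np.float64(289.5577374064952), np.float64(189.69081109600788)] 1.6 [np.float64(293.3990027291535), np.float64(189.33712141544984)] 1.8 [np.float64(298.2556935072083), np.float64(189.66281073495375)] ([310.7, 163.3], 0.67) plane hit [ 0.5884 -0.1921  0.1324] r 0.07783354830374033 theta 1.5365492587653633
1.45 [np.float64(311.21319235161866), np.float64(165.23956239861246)] 1.6 [np.float64(310.7370085988696), np.float64(160.3973611415408)] 1.8 [np.float64(310.0263675251785), np.float64(154.4074386631665)] [ 0.5819 -0.1925  0.141 ]
[ 0.5947 -0.1916  0.1398]
[ 0.6112 -0.1904  0.1352]
tool [ 0.3952 -0.1867  0.2547] F [-0.4 -0.2 -0.3] open 0.0202 t 20.2833 yaw 0.0718 tilt [ 0. -0.]
shift cm (now axes) [24.41  1.93 19.97] shift in target axes [24.41  1.92 19.97] turn deg [ 0.   -0.    0.02]
```

```bash
python3 -m jog '[[[0,0,0,3.9,0.4,0,0],[0,0,0,3.9,0.4,0,0],[0,0,0,3.9,0.4,0,0],[0,0,0,3.9,0.4,0,0],[0,0,0,3.9,0.3,0,0]]]' && python3 -m jog '[[[0,0,0,3.9,0,0,0],[0,0,0,0,0,4,0],[0,0,0,0,0,4,0],[0,0,0,0,0,4,0],[0,0,0,0,0,3.5,0]]]' && python3 -m jog '[[[0,0,0,0,0,0,0],[0,0,0,0,0,0,0]]]'; python3 -c "
from h import *
plan([.587,-.192,.14],.0715)"
```

```text
t: 20.7
tool_pos: [0.5929, -0.1916, 0.2544]
orientation: [3.139, 0.113, 0.0]
force: [-0.9, -0.2, 0.0]
opening: 0.0004
t: 21.12
tool_pos: [0.6294, -0.1884, 0.0965]
orientation: [-3.139, -0.113, 0.003]
force: [-1.3, 0.1, -0.1]
opening: -0.0
t: 21.28
tool_pos: [0.6279, -0.188, 0.0972]
orientation: [-3.137, -0.113, 0.009]
force: [0.5, -0.9, 1.7]
opening: 0.0006
tool [ 0.6279 -0.188   0.0972] F [ 0.5 -0.9  1.7] open 0.0006 t 21.2833 yaw 0.0719 tilt [-0.0055  0.0022]
shift cm (now axes) [-4.13  0.09 -4.26] shift in target axes [-4.11  0.1  -4.28] turn deg [-0.15  0.31  0.02]
```

```bash
python3 -m jog '[[[0,0,0,-2,0,0,0],[0,0,0,-1.5,0,0,0],[0,0,0,-1.5,0,0,0],[0,0,0,-1.2,0,0,0],[0,0,0,-1.2,0,0,0]]]' && python3 -m jog '[[[0,0,0,-1.2,0,0,0],[0,0,0,-1.2,0,0,0],[0,0,0,0,0,0,0]]]'; python3 - <<'E'
from h import *
plan([.51,-.198,.104],.0715)
T=robot.read_camera("top");S=robot.read_camera("side");save(S,"s8.png")
print(pp(T,"bar_mid"),pp(S,"bar_mid"))
E
```

```text
t: 21.7
tool_pos: [0.5583, -0.1953, 0.1047]
orientation: [3.137, 0.113, 0.01]
force: [1.6, -0.5, -2.9]
opening: 0.0005
t: 21.95
tool_pos: [0.5333, -0.1971, 0.1041]
orientation: [3.137, 0.112, 0.008]
force: [-0.2, -0.3, -0.6]
opening: 0.0004
tool [ 0.5333 -0.1971  0.1041] F [-0.2 -0.3 -0.6] open 0.0004 t 21.95 yaw 0.0713 tilt [ 0.0051 -0.0026]
shift cm (now axes) [-2.33 -0.08 -0.  ] shift in target axes [-2.33 -0.08  0.01] turn deg [ 0.17 -0.28 -0.01]
(None, 0) ([273.8, 200.8], 0.68)
```

View pics/s8.png

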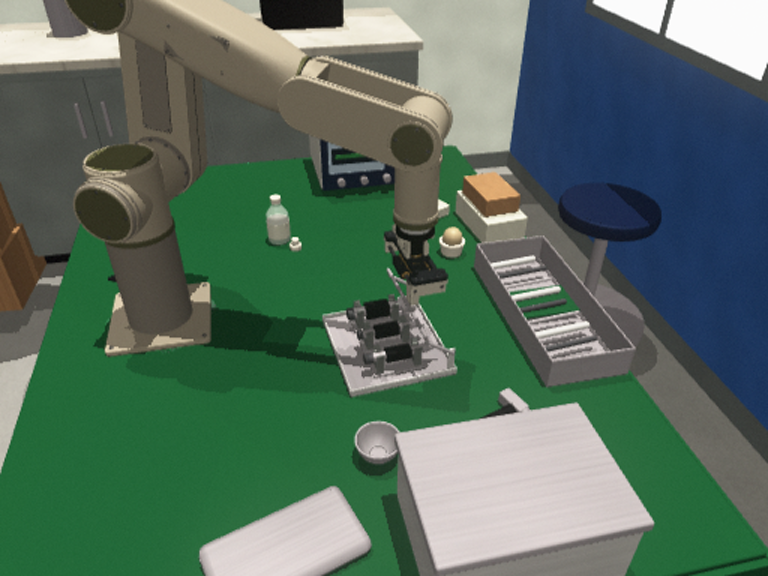

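```bash
python3 -m jog '[[[0,0,0,0.8,0,-1,0],[0,0,0,0,0,-3.5,0],[0,0,0,-2.1,0,0,0],[0,0,0,0,0,1,0],[0,0,0,0,0,1,0]]]' && python3 -m jog '[[[0,0,0,-0.3,0,1,0],[0,0,0,-0.3,0,1,0],[0,0,0,-0.4,0,1,0],[0,0,0,-0.4,0,1,0],[0,0,0,0,0,0,0]]]'; python3 -c "
from h import *
plan([.498,-.198,.071],.0715)"
```

```text
t: 22.57
tool_pos: [0.5206, -0.1973, 0.1259]
orientation: [3.138, 0.112, 0.005]
force: [0.5, 0.1, -0.5]
opening: 0.0006
t: 22.98
tool_pos: [0.5028, -0.1967, 0.0809]
orientation: [-3.137, -0.112, 0.007]
force: [-0.3, -0.3, -0.7]
opening: 0.0006
tool [ 0.5028 -0.1967  0.0809] F [-0.3 -0.3 -0.7] open 0.0006 t 22.9833 yaw 0.0717 tilt [-0.0048  0.0025]
shift cm (now axes) [-0.48  0.09  0.99] shift in target axes [-0.49  0.09  0.99] turn deg [-0.16  0.26  0.01]
```

```bash
python3 -m jog '[[[0,0,0,-0.2,0,0.5,0],[0,0,0,-0.2,0,0.4,0],[0,0,0,0,0,0.2,0],[0,0,0,0,0,0,0]]]'; python3 - <<'E'
from h import *
plan([.498,-.198,.071],.0715)
S=robot.read_camera("side");cv2.imwrite("pics/s9.png",cv2.resize(S["img"][160:280,190:330,::-1],None,fx=5,fy=5,interpolation=cv2.INTER_CUBIC))
E
```

```text
t: 23.32
tool_pos: [0.5012, -0.1981, 0.0734]
orientation: [-3.139, -0.113, 0.0]
force: [-0.4, -0.8, -0.2]
opening: 0.0004
tool [ 0.5012 -0.1981  0.0734] F [-0.4 -0.8 -0.2] open 0.0004 t 23.3167 yaw 0.0717 tilt [-0.0001  0.0001]
shift cm (now axes) [-0.32 -0.03  0.24] shift in target axes [-0.32 -0.03  0.24] turn deg [-0.01  0.01  0.01]
```

View pics/s9.png

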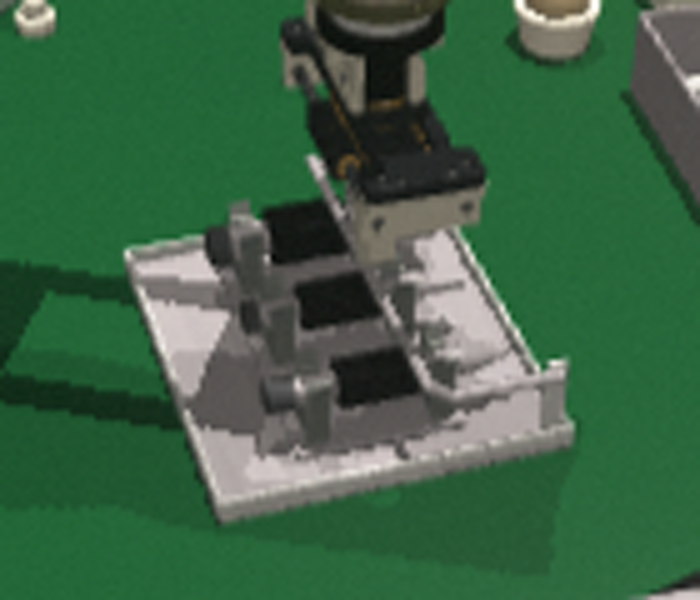

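```bash
python3 -m jog '[[[0,0,0,-0.1,0,0.2,0],[0,0,0,0,0,0.2,0],[0,0,0,0,0,0,0]]]';python3 -m jog '[[[0,0,0,0,0,0.1,0],[0,0,0,0,0,0,0],[0,0,0,0,0,0,0]]]'
```

```text
t: 23.62
tool_pos: [0.5009, -0.1985, 0.071]
orientation: [3.139, 0.113, 0.002]
force: [-3.6, 0.9, 7.5]
opening: 0.0005
t: 23.87
tool_pos: [0.501, -0.1985, 0.0708]
orientation: [3.139, 0.113, 0.002]
force: [-6.5, 2.7, 15.1]
opening: 0.0001
```

```bash
python3 -m jog '[[[0,0,0,0,0,-1,0],[0,0,0,0,0,-3,0],[0,0,0,0,0,-4,0],[0,0,0,-2,0,-3.5,0],[0,0,0,-3,0,-2.5,0]]]' && python3 -m jog '[[[0,0,0,-4,0,-1,0],[0,0,0,-3,0,0,0],[0,0,0,0,0,0,0],[0,0,0,0,0,0,0]]]'; python3 - <<'E'
from h import *
np.set_printoptions(precision=4,suppress=True)
W=robot.read_camera("wrist");S=robot.read_camera("side")
A=cv2.resize(W["img"][0:230,120:420,::-1],(600,460));B=cv2.resize(S["img"][180:280,200:320,::-1],(200,167));A[:167,:200]=B;
cv2.imwrite("pics/w9.png",A)
for l,z in(("bar_mid",.067),("drill",.045),("saw",.045),("rasp",.045)):
    a,c=pp(W,l);b,c2=pp(S,l);print(l,c,c2,None if a is None else onz(W,a,z),tri([(W,a),(S,b)]) if a is not None and b is not None else"")
print(robot.read_state()["force"])
E
```

```text
t: 24.28
tool_pos: [0.4521, -0.2021, 0.2128]
orientation: [3.137, 0.115, 0.007]
force: [0.6, -0.5, 1.5]
opening: 0.0005
t: 24.62
tool_pos: [0.3801, -0.2072, 0.2196]
orientation: [3.138, 0.11, 0.003]
force: [0.1, 0.4, -0.6]
opening: 0.0003
bar_mid 0.59 0.5 [ 0.4967 -0.1949  0.067 ] (array([ 0.627 , -0.2108, -0.2979]), [np.float64(79.5), np.float64(79.5)])
drill 0.62 0.55 [ 0.4857 -0.2737  0.045 ] (array([ 0.4894, -0.2737,  0.0484]), [np.float64(4.0), np.float64(4.0)])
saw 0.64 0.81 [ 0.4738 -0.1246  0.045 ] (array([ 0.4767, -0.1209,  0.0271]), [np.float64(1.7), np.float64(1.7)])
rasp 0.8 0.84 [ 0.4803 -0.2022  0.045 ] (array([ 0.4807, -0.2022,  0.0375]), [np.float64(0.3), np.float64(0.3)])
[ 0.8966 -0.7669 -0.2027]
```

View pics/w9.png

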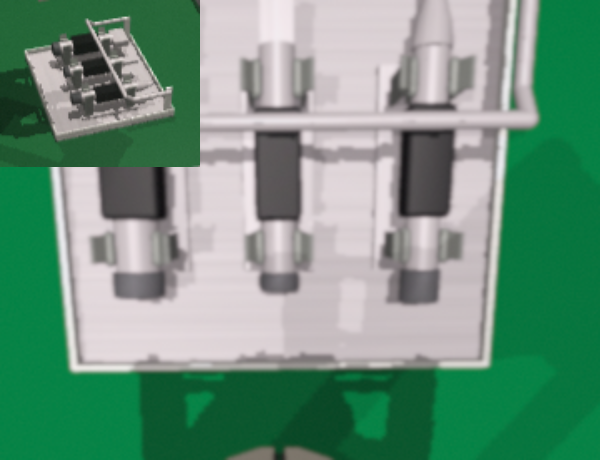

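The last view shows the bar lying flat across all three grips, with the pieces centred in their clips and the gripper clear of everything. I'm handing the job in.

```bash
python3 -c "
from plant import robot
print(robot.close_job())"
```

```text
the job is handed in; nothing more can be done
None
```

I handed the job in at about 25 s of the 72 s allowed. The drill is in the narrower clips and the saw in the wider ones, both noses towards the hinge. The retaining bar is folded down over all three pieces.

**Last checks**
- **Handpieces:** Each one snapped past the jaws and then stopped firmly on its saddle, the drill under 33 N and the saw under 43 N. The tool height there puts both axes at about 45 mm, the seated height. In the last wrist image both sit centred between their clips.
- **Bar:** My fingertip stopped on it at 70.8 mm, against 71 mm expected for the top of a fully lowered bar, and it stayed down after I lifted off.
- **Rasp and other things:** The rasp was still in its clips at about (0.480, -0.202), against (0.479, -0.203) at the start. I did not touch the other items on the table, and I did not re-measure them at the end.
- **Robot:** It ended clear of everything, with the force reading near zero.

**Checks that disagreed**
- Fixes from two cameras on the packed pieces were poor. Their heights came out at 27 to 56 mm, with the rays missing each other by up to 4 mm. The fix on the bar was unusable because the side camera mislocated it. For height I relied on the contact readings instead.
- Wrist views of the cassette from different places differed by 3 to 4 mm sideways. I used a middle value, and the clips centred each piece.
- The saw was pressed down with a measured tool force of 43 N, more than I intended. It went through the fingers, not the arm or gripper body that the 40 N limit covers, and it is well below the 120 N wrist limit.

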